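# Pack the last hexagonal block into the press and tighten it with the square key

### The arm

A 6-joint arm with a two-finger parallel gripper is mounted at the origin on the work surface. World frame = base frame: x ahead of the robot, y to its left, z up, the work surface at z = 0. Lengths are in m, angles in degrees, forces in N, time in s.
With the tool pointing down it reaches from about 0.375 to 0.9 m from the base axis. Payload 3.1 kg.
Tool frame: the origin (TCP) lies on the centre line of the jaws, within the pads' length; the fingertips stand finger_overhang ahead of it and the grasp point (between the pads) lies 5 mm behind it (finger_overhang is the distance from the TCP to the fingertips, in m); z points along the fingers, y is the line along which they close (so a half turn about z gives the same grasp; the last joint's range is limited). The gripper opens to 87 mm and grips with 3 to 60 N. Pads are 19 mm wide; open, the fingers measure 117 mm over their backs; the gripper's body (75 mm by 190 mm) begins 51 mm behind the grasp point.
Start: joints at [-85.8, 30.224, 82.088, -0, 67.689, -10.227], TCP at [0.156, -0.605, 0.237] pointing down, gripper open.
Joint ranges: [-176.69, 176.69], [-43.24, 126.21], [12.49, 139.97], [-82, 262], [0, 151.66], [-163.58, 163.58]. Speed limits (degrees/s): [159.86, 159.86, 180, 180, 180, 180].

### API

Orientations are given as a 3x3 rotation matrix whose columns are the frame's x, y, z axes.
In Python, from rig import read_state, capture, calibration, hand_in, finger_overhang gives the robot as it stands.
- The arm moves only by the tool send_rows, never from a script. Its argument "plan" is a list of rows, each a list of 5 numbers: the closure in counts, from 0 (fully open) to 255 (shut), then the shift along the tool's x, y, z in m, then the turn about the tool's z in rad. A call has 1 to 20 rows; each row shifts and turns the commanded pose from where the row before left it, along the tool's axes as they then stand; what a row does not reach is not made up. A row lasts 1/12 s, in which the tool goes at most 41.7 mm and 7.16 degrees, less where a joint would pass 70% of its speed; a pose out of reach is approached as far as the arm can. A call is refused whole if a number of a shift passes 0.0417 or a number of a turn 0.125, either way. A call with a gripper value outside its range is refused whole. The fingers move at their own pace and stop on an object; the grip force is fixed at half the most. Time passes only in rows, so rows that do not move let the fingers close. It gives the time, the measured TCP pose, the force, the opening and the grip force at its end, in the units of the state.
- read_state(): the state, without advancing time (a new reading comes with each control period).
- capture(name): name is "side" or "top"; returns (picture, depth): 384x512x3 uint8, blue, green, red; 384x512 float32, m along the optical axis (not along the pixel's ray), 0 where there is no reading.
- calibration(name): a dict with "fx", "fy", "cx", "cy" (pixels), "xyz" and "rotation" of the camera in the world. Camera axes: x right, y down, z forward; pixel columns grow to the right and rows downward; lengths in m; the calibration is good to about 2 mm. A picture is of the moment at which its call begins. calibration takes no time and is no camera call.
- hand_in(): hands the job in; it is judged then, once.
The state is a dict: "time_s": time; "joint_positions": joint angles; "qvel": joint speeds; "tau": joint torques, N m; "position": TCP position; "tcp_rot": TCP orientation; "force": force on the tool from outside, world axes, zero at the start; "moment": the same for the moment, N m; "opening": opening from 0.0 (shut) to 1.0 (fully open); "grasp_force": force on a finger pad.
Only numpy, scipy, OpenCV 4.12 (cv2) and the standard library are available. Lean on these libraries where they do the work, as an engineer would, in place of code of your own. Each camera call takes 0.05 s, during which the arm holds its last target. There are 200 camera calls.

### The job

Lay the loose hexagonal block flat in the free place of the press, in line with the two blocks there, and let go. Then take the square key from its wooden holder, push it fully down into the recessed square socket and turn it clockwise to its stop, so that the jaw presses the three blocks tightly together; leave the key in the socket. Leave the glue bottle, hammer and square offcut where they are.

Things in the scene. Friction and masses are not known exactly. Their poses are not given: they have to be found in the camera images.
- press: Fixed grey press lying on the bench, for gluing hexagonal blocks. Origin: centre of its underside; long axis own y. Bed 100 (x) x 330 (y) x 10 mm: blocks rest on it in a row along y, on x = 0. Fence at the +y end (inner face y = +145, 40 mm tall). Then two blocks, the free place, the jaw, two rods, and the cam housing (100 x 80 mm, centre y = -120, 45 mm tall).
- slot (a point): Fixed point on the press: the middle of the free place at bed height (10 mm above the bench); axes as the press. The place is 61 to 63 mm long (y) for a 56 mm block, which goes in with flats facing the press's y. Its true middle lies within 2 mm of here. Low rails flank the row: inner faces at x = +-34 mm, 14 mm thick, tops 18 mm above the bench.
- packed_a_mid (a point): Centre (25 mm above the underside) of the block at the fence: loose hexagonal wooden block, 56 mm across flats, 64.7 mm across corners, 50 mm tall, about 95 g. One pair of flats faces its own +-y; z up.
- packed_b_mid (a point): Centre of the second block in the press, the same kind as packed_a, next to the free place.
- block_mid (a point): Centre (25 mm up) of the loose hexagonal block to be packed, standing on the bench at any yaw. Same kind: 56 mm across flats, 50 mm tall, about 95 g, one pair of flats facing its own +-y. Grip it across flats, in its upper half (fingers above the rails), on a pair that will not face the neighbouring block. In the press its centre belongs 35 mm above the bench.
- jaw: Sprung aluminium bar of the press, 64 (x) x 14 (y) mm, 10 to 25 mm above the bench, on the -y side of the free place. Its origin is that of the press at cam 0, its pressing face then at y = -31 mm; it advances to +y by 10 mm per rad of cam, meets the block at about 0.8 rad, then presses by a spring (3 N per mm, about 7 N at the stop).
- cam (a joint): Angle of the drum with the socket, rad; grows clockwise seen from above. Starts between 0 and 0.15; hard stop at 1.05 (jaw fully tightened). It stays where it is left; turning it takes about 0.2 to 0.3 N m.
- socket (a point): Centre of the mouth of the square socket in the steel drum, 40 mm above the bench, 5 mm below the housing's top, in a 48 mm square opening. The hole is 14 x 14 mm, 22 mm deep, straight down; x and y axes run along its sides and turn with the drum. Any of the four quarter turns of the key fits.
- key_wing (a point): Centre of the black wing of the loose square key: 48 mm long (own x) x 12 thick (own y) x 28 tall. Grip across the 12 mm. A steel shank 11.8 mm square, sides parallel to the wing, reaches down to the tip 64 mm below this point. Fully seated in the socket this point is 82 mm above the bench. Play: it turns about 0.2 rad before the drum follows. About 90 g.
- key_tip (a point): Underside of the key's shank, on its axis: the lowest 5 mm taper from 11.8 mm to 8 mm square. Axes as key_wing.
- holder: Fixed wooden holder block 64 x 64 x 36 mm; origin: centre of its underside. The key stands loosely upright in its 14 mm square hole, 30 mm deep; lift it straight up.
- glue_mid (a point): Centre of a white glue bottle, 60 mm in diameter, 150 mm tall, standing on the bench: leave alone.
- hammer: Hammer lying on the bench beside the work, about 0.3 m long: leave alone.
- offcut: Square wooden offcut 60 x 60 x 40 mm on the bench, not hexagonal; origin: centre of its underside: leave alone.

How it is judged (in metres and radians):
On the way, in this order (a step that is already met when the one before it is completed fails the run):
1. the loose block lies flat in the free place of the press and is let go (x of block_mid in the frame of press between -0.005 and 0.005 m and y of block_mid in the frame of press between -0.006 and 0.008 m and z of block_mid in the frame of press between 0.032 and 0.038 m and contact force between the fingers and block below 0.1 N), for 0.2 s.
2. the key is pushed down into the socket (at least 17 of 22 mm) before the cam is turned beyond 0.4 rad (z of key_tip in the frame of socket below -0.017 m and horizontal distance between key_tip and socket below 0.004 m and angle between key_wing's own z axis and vertical below 0.12 rad and value of joint cam below 0.4 rad), for 0.1 s.
At the end, for the whole second after the job is handed in: Cam beyond 0.95 rad (stop 1.05); jaw presses the block with over 1 N; the three blocks flat on the bed (centres under 38 mm up), at rest, neighbouring centres under 57.5 mm apart; key standing in the socket (within 0.15 rad), at least 17 mm deep, within 4 mm of its axis (value of joint cam above 0.95 rad and contact force between jaw and block above 1 N and distance between each of block_mid, packed_a_mid and packed_b_mid below 0.0575 m and z of each of block_mid, packed_b_mid, packed_a_mid in the frame of press below 0.038 m and angle between block_mid's own z axis and vertical below 0.06 rad and z of key_tip in the frame of socket below -0.017 m and horizontal distance between key_tip and socket below 0.004 m and angle between key_wing's own z axis and vertical below 0.15 rad and linear speed of block below 0.01 m/s); the robot touches nothing.
It fails at once if a bystander (glue bottle, hammer, offcut) is moved by more than 30 mm (distance of any of glue_mid, hammer, offcut from where it was at the start of the episode above 0.03 m).
It also fails if it takes over 54 s, if anything falls off the work surface, if the arm or the gripper's body presses on something with over 40 N, if the wrist force passes 120 N, or if a joint passes its speed limit or range.

## Working session

There is one attempt and no reset: what is moved stays moved. The work goes in short steps, Python scripts to look and compute and a tool call to move; the robot and the scene stay as the last step left them, time stands still between calls to the robot, and variables do not carry over. Pictures are saved under pics/ and viewed, at most 10 in all, crops included, and the job is handed in when it is done.

Besides the shell and the picture viewer there is one more tool, called after "Emit:" as name(argument=value, ...) on one line, values as JSON. send_rows: Moves the arm, as the interface text tells. Its arguments: {"type":"object","properties":{"plan":{"type":"array","items":{"type":"array","items":{"type":"number"}}}},"required":["plan"]}

```bash
mkdir -p pics; python3 - <<'E'
from rig import *
import cv2,numpy as np
for n in("top","side"):
    p,d=capture(n); cv2.imwrite(f"pics/{n}0.png",p); np.save(f"pics/{n}0.npy",d)
    c=calibration(n); print(n,c)
s=read_state(); print(s, finger_overhang if not callable(finger_overhang) else finger_overhang())
E
```

```text
top {'fx': 446.4918193068245, 'fy': 446.4918193068245, 'cx': 252.02088296914857, 'cy': 194.6552899000309, 'xyz': array([0.40599228, 0.03018521, 1.50486558]), 'rotation': array([[ 5.40243395e-03, -9.94924426e-01,  1.00479854e-01],
       [-9.99984933e-01, -5.47285819e-03, -4.25236849e-04],
       [ 9.72990518e-04, -1.00476043e-01, -9.94939002e-01]])}
side {'fx': 471.23974996058877, 'fy': 471.23974996058877, 'cx': 255.26389311128943, 'cy': 200.40631606680878, 'xyz': array([0.46217441, 0.87907323, 0.88975634]), 'rotation': array([[-0.99482838, -0.0672015 ,  0.07616066],
       [-0.10151304,  0.68296929, -0.72335886],
       [-0.00340459, -0.72734923, -0.68625907]])}
{'time_s': 0.1, 'joint_positions': array([-8.57984150e+01,  3.02746092e+01,  8.21494175e+01,  5.52756440e-04,
        6.76882870e+01, -1.02273235e+01]), 'qvel': array([ 0.05744367, -0.12593205, -0.2266899 , -0.02257505, -0.00132872,
        0.07580717]), 'tau': array([ 1.82640115e-04, -4.40986884e+01, -1.77151179e+01,  6.35734177e-02,
        5.33962506e-02, -4.15778038e-05]), 'position': array([ 0.1557205 , -0.60463961,  0.23565698]), 'tcp_rot': array([[ 9.68458501e-01,  2.49174867e-01, -1.34717589e-04],
       [ 2.49174648e-01, -9.68456592e-01,  1.95562861e-03],
       [ 3.56825360e-04, -1.92751336e-03, -9.99998079e-01]]), 'force': array([-0.3270441 ,  0.438592  , -0.38505346]), 'moment': array([0.03920982, 0.03339359, 0.01581771]), 'grasp_force': 0.0, 'opening': 1.001380509856251} 0.014
```

View pics/top0.png

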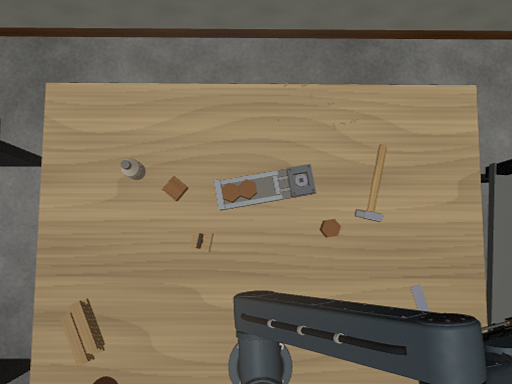

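View pics/side0.png

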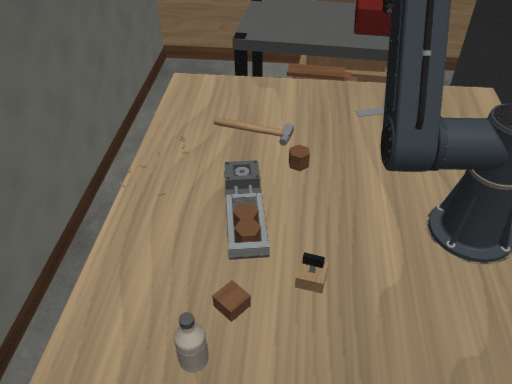

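Top view: press about (265,187) with fence to the left (+y world), socket (301,180), loose block (330,228), key (200,241) in its holder, offcut (175,188), bottle (132,170), hammer (375,180). Now enlarging.

```bash
cat > h.py <<'E'
import numpy as np,cv2
from rig import *
def at_z(n,u,v,z):
    c=calibration(n); R=np.array(c["rotation"]); 
    r=R@np.array([(u-c["cx"])/c["fx"],(v-c["cy"])/c["fy"],1]); return c["xyz"]+r*(z-c["xyz"][2])/r[2]
def cloud(n,d):
    c=calibration(n); v,u=np.mgrid[:384,:512]
    P=np.stack([(u-c["cx"])/c["fx"]*d,(v-c["cy"])/c["fy"]*d,d],-1)
    return P@np.array(c["rotation"]).T+c["xyz"]
def proj(n,p):
    c=calibration(n); q=np.array(c["rotation"]).T@(np.array(p)-c["xyz"]); return c["fx"]*q[0]/q[2]+c["cx"],c["fy"]*q[1]/q[2]+c["cy"]
E
python3 - <<'E'
from h import *
p=cv2.imread("pics/top0.png"); s=cv2.imread("pics/side0.png")
r=lambda im,x,y,w,h,k:cv2.resize(im[y:y+h,x:x+w],None,fx=k,fy=k,interpolation=cv2.INTER_CUBIC)
cv2.imwrite("pics/t1.png",r(p,190,155,160,100,5))
cv2.imwrite("pics/s1.png",r(s,210,140,130,155,3.8))
P=cloud("top",np.load("pics/top0.npy"))
for u,v in[(330,228),(200,241),(301,180),(247,188),(229,192),(265,187),(207,247),(132,170),(175,188)]: print(u,v,P[v,u].round(3))
E
```

```text
330 228 [ 0.445 -0.225  0.048]
200 241 [0.401 0.194 0.08 ]
301 180 [ 0.607 -0.135  0.016]
247 188 [0.574 0.046 0.06 ]
229 192 [0.56  0.104 0.062]
265 187 [ 0.583 -0.014  0.011]
207 247 [0.382 0.176 0.036]
132 170 [0.622 0.408 0.114]
175 188 [0.574 0.284 0.042]
```

View pics/t1.png

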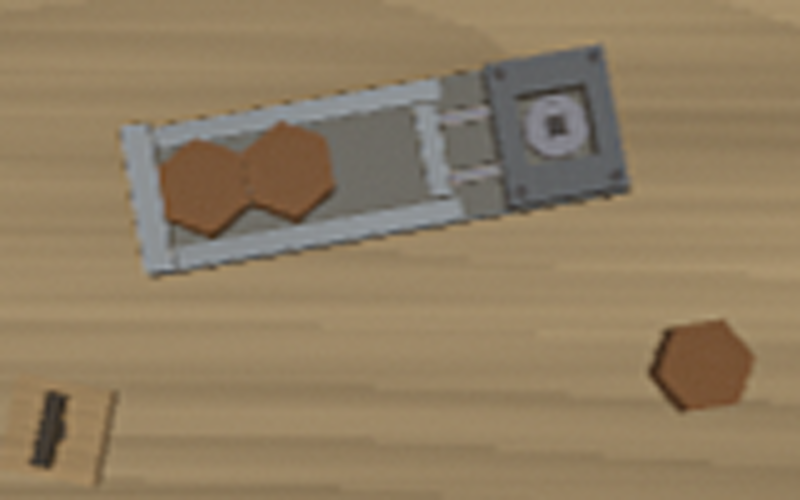

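View pics/s1.png

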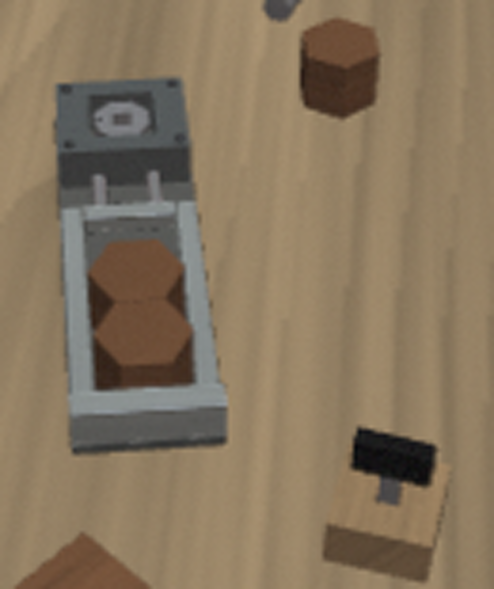

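Crops: the press row, empty gap (≈(375,155) in crop), socket (557,125), loose block top centre (705,365), wing (48,430); side view agrees. Now measure by top-face masks in depth from both cameras.

```bash
cat > m.py <<'E'
from h import *
import sys
def meas(n,d,ctr,rad,z0,z1,img=None,pred=None,zp=None):
    P=cloud(n,d); m=(np.hypot(P[...,0]-ctr[0],P[...,1]-ctr[1])<rad)&(P[...,2]>z0)&(P[...,2]<z1)
    if pred is not None: m&=pred
    v,u=np.nonzero(m)
    if zp is None: zp=np.median(P[m][:,2])
    Q=np.array([at_z(n,a,b,zp)[:2] for a,b in zip(u,v)])
    return Q,P[m]
def hexang(Q):
    # orientation mod 60 via fit of min support width
    q=Q-Q.mean(0); best=min((sum(np.ptp(q@[np.cos(a+k*np.pi/3),np.sin(a+k*np.pi/3)]) for k in range(3)),a) for a in np.radians(np.arange(0,60,.5)))
    return np.degrees(best[1]),best[0]/3
E
python3 - <<'E'
from m import *
for n in("top","side"):
    d=np.load(f"pics/{n}0.npy"); im=cv2.imread(f"pics/{n}0.png").astype(int)
    brown=(im[...,2]-im[...,0]>35)&(im[...,2]<150)
    print(n)
    for nm,c,r,z0,z1,zt in[("loose",(.445,-.225),.05,.042,.06,.05),("A+B",(.567,.075),.09,.052,.07,.06),("housing",(.607,-.13),.08,.04,.055,.045),("fence",(.55,.146),.08,.032,.05,.04),("wing",(.4,.195),.04,.074,.095,.084),("holder",(.4,.195),.06,.03,.042,.036)]:
        Q,P=meas(n,d,c,r,z0,z1,None,None,zt)
        if len(Q)<5: print(nm,"none"); continue
        (cx,cy),(w,h),a=cv2.minAreaRect((Q*1000).astype(np.float32))
        print(nm,len(Q),"mean",Q.mean(0).round(4),"z",P[:,2].mean().round(4),"rect",round(cx,1),round(cy,1),round(w,1),round(h,1),round(a,1),"hex",hexang(Q))
# corners by eye, top
f=lambda X,Y,z:at_z("top",(X+.5)/5-.5+190,(Y+.5)/5-.5+155,z).round(4)
H=[f(*p,.045) for p in[(485,65),(603,45),(630,187),(508,210)]]; print(H,np.mean(H,0))
print("sock",f(557,125,.04),"fence",f(122,127,.04),f(150,275,.04))
print("rail starts",f(437,80,.018),f(465,218,.018))
print("wing ends",f(55,393,.084),f(42,467,.084))
E
```

```text
top
loose 258 mean [ 0.4474 -0.2288] z 0.0491 rect 447.1 -229.4 55.1 62.0 0.3 hex (np.float64(11.0), np.float64(0.05621367400624547))
A+B 510 mean [0.5673 0.0717] z 0.0594 rect 567.9 71.5 62.9 112.4 11.9 hex (np.float64(42.0), np.float64(0.09383557077420279))
housing 486 mean [ 0.6044 -0.1332] z 0.0445 rect 604.9 -132.7 95.9 80.3 10.7 hex (np.float64(40.5), np.float64(0.1058205026476891))
fence 189 mean [0.5541 0.1347] z 0.0395 rect 550.2 131.2 96.1 78.6 52.9 hex (np.float64(37.5), np.float64(0.08735806170532917))
wing 58 mean [0.4031 0.1949] z 0.0838 rect 403.1 195.0 12.0 47.4 78.4 hex (np.float64(18.5), np.float64(0.032365777933557376))
holder 291 mean [0.4029 0.1942] z 0.0357 rect 402.9 194.9 64.4 63.7 79.1 hex (np.float64(49.0), np.float64(0.07727696695474057))
side
loose 236 mean [ 0.4483 -0.2242] z 0.0493 rect 448.0 -223.7 55.4 67.3 2.8 hex (np.float64(9.5), np.float64(0.0632650160783399))
A+B 726 mean [0.5685 0.0773] z 0.0595 rect 568.9 76.2 63.1 121.8 10.6 hex (np.float64(11.0), np.float64(0.0988654056840908))Traceback (most recent call last):
  File "<stdin>", line 7, in <module>
  File "m.py", line 8, in meas
    Q=np.array([at_z(n,a,b,zp)[:2] for a,b in zip(u,v)])
                ~~~~^^^^^^^^^^
  File "h.py", line 4, in at_z
    c=calibration(n); R=np.array(c["rotation"]);
ValueError: time passes only in moves, steps and waits
```

```bash
sed -i '2a import functools\nfrom rig import calibration as _c\ncalibration=functools.lru_cache(None)(_c)' h.py
cat > run.py <<'E'
from m import *
for n in("top","side"):
    d=np.load(f"pics/{n}0.npy")
    print(n)
    for nm,c,r,z0,z1,zt in[("loose",(.447,-.227),.05,.0465,.06,.05),("A",(.563,.102),.0265,.0565,.07,.06),("B",(.573,.046),.0265,.0565,.07,.06),("A+B",(.567,.075),.09,.0565,.07,.06),("housing",(.607,-.13),.08,.0425,.055,.045),("drum",(.607,-.13),.025,.037,.0425,.04),("wing",(.4,.195),.04,.0805,.095,.084),("holder",(.4,.195),.06,.0335,.042,.036)]:
        Q,P=meas(n,d,c,r,z0,z1,None,None,zt)
        if len(Q)<5: print(nm,"none"); continue
        (cx,cy),(w,h),a=cv2.minAreaRect((Q*1000).astype(np.float32))
        print(nm,len(Q),"mean",Q.mean(0).round(4),"z",P[:,2].mean().round(4),"rect",round(cx,1),round(cy,1),round(w,1),round(h,1),round(a,1),"hex",np.round(hexang(Q),3))
f=lambda X,Y,z:at_z("top",(X+.5)/5-.5+190,(Y+.5)/5-.5+155,z).round(4)
H=[f(*p,.045) for p in[(485,65),(603,45),(630,187),(508,210)]]; print(H,np.mean(H,0))
print("sock",f(557,125,.04),"fence",f(122,127,.04),f(150,275,.04))
print("rail starts",f(437,80,.018),f(465,218,.018))
print("wing ends",f(55,393,.084),f(42,467,.084))
g=lambda X,Y,z:at_z("side",(X+.5)/3.8-.5+210,(Y+.5)/3.8-.5+140,z).round(4)
print("side sock",g(122,119,.04),"housing",np.mean([g(*p,.045) for p in[(55,86),(180,80),(190,147),(60,155)]],0), [g(*p,.045) for p in[(55,86),(180,80),(190,147),(60,155)]])
E
python3 run.py
```

```text
top
loose 205 mean [ 0.4472 -0.2293] z 0.0502 rect 447.1 -229.4 55.1 55.6 0.3 hex [15.     0.055]
A 167 mean [0.5625 0.1021] z 0.0605 rect 561.9 102.9 49.1 48.8 0.5 hex [0.   0.05]
B 173 mean [0.5729 0.046 ] z 0.0602 rect 572.0 46.0 49.2 52.1 0.3 hex [0.5   0.051]
A+B 421 mean [0.5673 0.0717] z 0.0604 rect 566.7 71.9 63.0 111.4 9.9 hex [38.5    0.093]
housing 352 mean [ 0.6038 -0.1341] z 0.0457 rect 605.2 -133.1 95.6 80.2 10.3 hex [40.5    0.106]
drum 69 mean [ 0.6063 -0.1329] z 0.0394 rect 606.4 -130.8 43.9 37.1 51.2 hex [5.65e+01 4.30e-02]
wing 50 mean [0.402 0.195] z 0.0845 rect 402.8 195.0 12.0 46.8 78.4 hex [18.5    0.032]
holder 230 mean [0.4036 0.1943] z 0.0367 rect 403.1 195.0 63.7 63.8 79.5 hex [19.5    0.077]
side
loose 209 mean [ 0.4485 -0.2271] z 0.05 rect 448.1 -226.0 55.4 62.5 2.8 hex [6.    0.058]
A 277 mean [0.5628 0.103 ] z 0.06 rect 563.2 102.5 50.9 53.1 5.6 hex [2.    0.052]
B 249 mean [0.5728 0.0465] z 0.06 rect 573.4 46.6 50.2 53.4 5.8 hex [6.    0.052]
A+B 669 mean [0.5687 0.0752] z 0.0599 rect 569.3 74.0 62.9 117.4 10.6 hex [40.5    0.096]
housing 446 mean [ 0.
[... 245 characters left out ...]
.5    0.034]
holder 446 mean [0.4051 0.2048] z 0.0363 rect 404.8 197.5 68.4 63.8 79.6 hex [49.5    0.079]
[array([ 0.644 , -0.0843,  0.045 ]), array([ 0.6578, -0.1624,  0.045 ]), array([ 0.5634, -0.1795,  0.045 ]), array([ 0.5477, -0.0992,  0.045 ])] [ 0.603225 -0.13135   0.045   ]
sock [ 0.6049 -0.1322  0.04  ] fence [0.602  0.1556 0.04  ] [0.504  0.1358 0.04  ]
rail starts [ 0.638  -0.0541  0.018 ] [ 0.5448 -0.0728  0.018 ]
wing ends [0.4258 0.1919 0.084 ] [0.3791 0.1994 0.084 ]
side sock [ 0.6066 -0.1331  0.04  ] housing [ 0.6067 -0.1302  0.045 ] [array([ 0.6607, -0.1607,  0.045 ]), array([ 0.5678, -0.177 ,  0.045 ]), array([ 0.553 , -0.1005,  0.045 ]), array([ 0.6453, -0.0826,  0.045 ])]
```

```bash
cat > go.py <<'E'
import numpy as np
from rig import read_state
def go(x,y,z,a):
    s=read_state(); R=np.array(s["tcp_rot"]); p=np.array(s["position"])
    cur=np.degrees(np.arctan2(R[1,1],R[0,1])); t=-np.radians(a-cur)  # tool z down: + turn lowers angle
    ar=np.radians(a); Y=np.array([np.cos(ar),np.sin(ar)]); X=np.array([-np.sin(ar),np.cos(ar)])*1
    if np.cross(np.append(X,0),np.append(Y,0))[2]>0: X=-X*-1 if False else X
    X=np.array([-Y[1],Y[0]]); # x cross y = z(down): x is y rotated +90
    d=np.array([x,y])-p[:2]
    print("t",round(s["time_s"],2),"at",p.round(4),"ang",round(cur,2),"tilt",R[:,2].round(4),"F",s["force"].round(1),"open",round(s["opening"],3),"gf",round(s["grasp_force"],1))
    print("turn %.4f rad; then shift tool x %.4f y %.4f z %.4f"%(t,d@X,d@Y,p[2]-z))
E
python3 - <<'E'
from m import *
for n in("top","side"):
    Q,P=meas(n,np.load(f"pics/{n}0.npy"),(.447,-.227),.05,.0465,.06,None,None,.05)
    q=(Q-Q.mean(0)); w=(q[:,0]+1j*q[:,1])**6; print(n,np.degrees(np.angle(w.sum()))/6, "corner angle mod 60")
from go import go
go(.448,-.228,.12,5.5)
R=np.array(read_state()["tcp_rot"]);print(R.round(2))
E
```

```text
top -17.65508077085266 corner angle mod 60
side -22.524309768316957 corner angle mod 60
t 0.1 at [ 0.1557 -0.6046  0.2357] ang -75.57 tilt [-1.e-04  2.e-03 -1.e+00] F [-0.3  0.4 -0.4] open 1.001 gf 0.0
turn -1.4150 rad; then shift tool x 0.3469 y 0.3270 z 0.1157
[[ 0.97  0.25 -0.  ]
 [ 0.25 -0.97  0.  ]
 [ 0.   -0.   -1.  ]]
```

Emit:
send_rows(plan=[[0, 0, 0, 0, -0.1222], [0, 0, 0, 0, -0.1222], [0, 0, 0, 0, -0.1222], [0, 0, 0, 0, -0.1222], [0, 0, 0, 0, -0.1222], [0, 0, 0, 0, -0.1222], [0, 0, 0, 0, -0.1222], [0, 0, 0, 0, -0.1222], [0, 0, 0, 0, -0.1222], [0, 0, 0, 0, -0.1222], [0, 0, 0, 0, -0.1222], [0, 0, 0, 0, -0.1222]])

```text
time_s: 1.1
position: [0.1557, -0.6049, 0.236]
tcp_rot: [[-0.153, 0.988, -0.0], [0.988, 0.153, 0.001], [0.001, 0.0, -1.0]]
force: [0.3, 0.7, 0.2]
opening: 0.998
grasp_force: 0.0
```

Emit:
send_rows(plan=[[0, 0.0206, 0.0215, 0, 0], [0, 0.0206, 0.0215, 0, 0], [0, 0.0206, 0.0215, 0, 0], [0, 0.0206, 0.0215, 0, 0], [0, 0.0206, 0.0215, 0, 0], [0, 0.0206, 0.0215, 0, 0], [0, 0.0206, 0.0215, 0, 0], [0, 0.0206, 0.0215, 0, 0], [0, 0.0206, 0.0215, 0.015, 0], [0, 0.0206, 0.0215, 0.015, 0], [0, 0.0206, 0.0215, 0.015, 0], [0, 0.0206, 0.0215, 0.015, 0], [0, 0.0206, 0.0215, 0.015, 0], [0, 0.0206, 0.0215, 0.015, 0], [0, 0.0206, 0.0215, 0.015, 0], [0, 0.0206, 0.0215, 0.01, 0], [0, 0, 0, 0, 0], [0, 0, 0, 0, 0]])

```text
time_s: 2.6
position: [0.4477, -0.2271, 0.1207]
tcp_rot: [[-0.15, 0.989, -0.002], [0.989, 0.15, 0.001], [0.002, -0.002, -1.0]]
force: [0.1, -0.4, 1.1]
opening: 0.994
grasp_force: 0.0
```

```bash
python3 - <<'E'
from go import go
go(.448,-.228,.03,8.5)
from h import *
p,d=capture("top"); s,_=capture("side")
a=lambda im,x,y,w,h,k:cv2.resize(im[y:y+h,x:x+w],(w*k,h*k),interpolation=cv2.INTER_CUBIC)
cv2.imwrite("pics/a.png",np.hstack([a(p,290,190,80,80,5),a(s,255,105,80,80,5)]))
E
```

```text
t 2.6 at [ 0.4477 -0.2271  0.1207] ang 8.65 tilt [-0.0019  0.0013 -1.    ] F [ 0.1 -0.4  1.1] open 0.994 gf 0.0
turn 0.0026 rad; then shift tool x -0.0009 y 0.0002 z 0.0907
```

View pics/a.png

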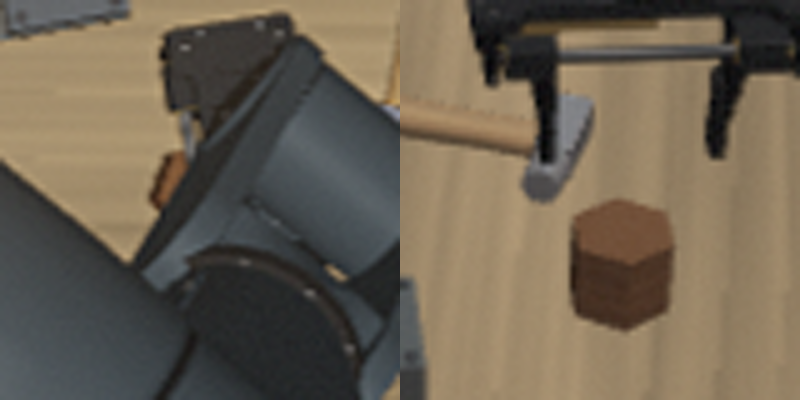

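Side view: open fingers straddle the block (block ≈(620,262), fingers at (545,130) and (717,130)), flats facing the fingers. Descend and grip.

Emit:
send_rows(plan=[[0, -0.0005, 0, 0.03, 0], [0, -0.0004, 0, 0.03, 0], [0, 0, 0, 0.02, 0], [0, 0, 0, 0.01, 0], [0, 0, 0, 0, 0], [255, 0, 0, 0, 0], [255, 0, 0, 0, 0], [255, 0, 0, 0, 0], [255, 0, 0, 0, 0], [255, 0, 0, 0, 0], [255, 0, 0, 0, 0], [255, 0, 0, 0, 0], [255, 0, 0, 0, 0]])

```text
time_s: 3.78
position: [0.4481, -0.2298, 0.0322]
tcp_rot: [[-0.147, 0.989, 0.001], [0.989, 0.147, -0.001], [-0.001, 0.001, -1.0]]
force: [-0.6, -0.7, 5.9]
opening: 0.641
grasp_force: 29.9
```

```bash
python3 - <<'E'
from go import go
go(.5838,-.0135,.13,-19.6)
E
```

```text
t 3.78 at [ 0.4481 -0.2298  0.0322] ang 8.46 tilt [ 1.e-03 -9.e-04 -1.e+00] F [-0.6 -0.7  5.9] open 0.641 gf 29.9
turn 0.4897 rad; then shift tool x 0.2493 y 0.0552 z -0.0978
```

Emit:
send_rows(plan=[[255, 0, 0, -0.02, 0], [255, 0, 0, -0.035, 0], [255, 0, 0, -0.035, 0], [255, 0, 0, -0.008, 0.1224], [255, 0, 0, 0, 0.1224], [255, 0, 0, 0, 0.1224], [255, 0, 0, 0, 0.1225], [255, 0.025, 0.0055, 0, 0], [255, 0.0305, 0.0068, 0, 0], [255, 0.0305, 0.0068, 0, 0], [255, 0.0305, 0.0068, 0, 0], [255, 0.0305, 0.0068, 0, 0], [255, 0.0305, 0.0068, 0, 0], [255, 0.0305, 0.0068, 0, 0], [255, 0.0305, 0.0068, 0, 0], [255, 0.011, 0.0021, 0, 0], [255, 0, 0, 0, 0], [255, 0, 0, 0, 0]])

```text
time_s: 5.28
position: [0.5827, -0.0129, 0.129]
tcp_rot: [[0.334, 0.943, -0.002], [0.943, -0.334, -0.0], [-0.001, -0.002, -1.0]]
force: [-0.5, -0.1, -0.9]
opening: 0.643
grasp_force: 29.9
```

Emit:
send_rows(plan=[[255, 0, 0, 0.02, 0], [255, 0, 0, 0.02, 0], [255, 0, 0, 0, 0], [255, 0, 0, 0, 0]])

```text
time_s: 5.62
position: [0.5816, -0.0143, 0.0886]
tcp_rot: [[0.337, 0.941, -0.004], [0.941, -0.337, 0.001], [-0.001, -0.004, -1.0]]
force: [0.5, -0.5, -0.7]
opening: 0.641
grasp_force: 29.9
```

```bash
python3 - <<'E'
from go import go
go(.5838,-.0135,.04,-19.6)
from h import *
s,d=capture("side"); np.save("pics/side1.npy",d); p,_=capture("top")
a=lambda im,x,y,w,h,k:cv2.resize(im[y:y+h,x:x+w],(w*k,h*k),interpolation=cv2.INTER_CUBIC)
cv2.imwrite("pics/b.png",np.hstack([a(s,200,150,100,120,4),a(p,215,140,100,120,4)]))
E
```

```text
t 5.62 at [ 0.5816 -0.0143  0.0886] ang -19.72 tilt [-4.2e-03  6.0e-04 -1.0e+00] F [ 0.5 -0.5 -0.7] open 0.641 gf 29.9
turn -0.0021 rad; then shift tool x 0.0015 y 0.0018 z 0.0486
```

View pics/b.png

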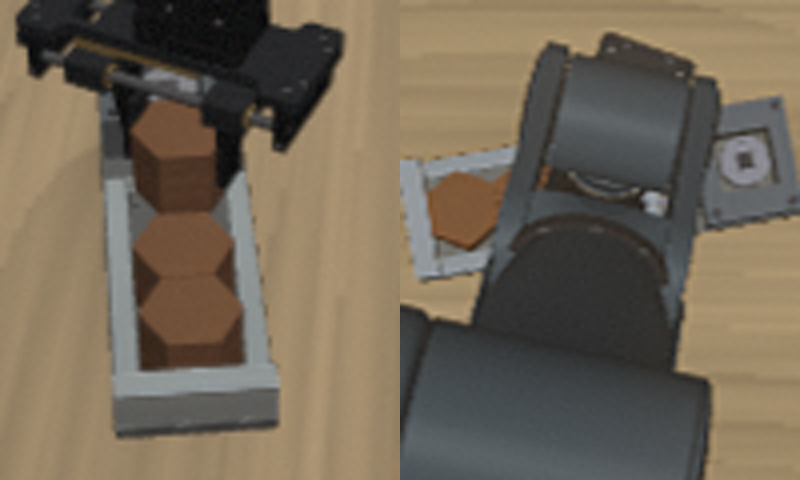

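```bash
python3 - <<'E'
from m import *
d=np.load("pics/side1.npy"); P=cloud("side",d)
a=np.radians(10.4); O=np.array([.5838,-.0145]); ax=np.array([np.cos(a),np.sin(a)]); ay=np.array([-np.sin(a),np.cos(a)])
X=(P[...,:2]-O)@ax; Y=(P[...,:2]-O)@ay; Z=P[...,2]
for nm,m in [("fence outer",(abs(X)<40e-3)&(Z>.008)&(Z<.034)&(Y>.15)&(Y<.18)),("held front",(abs(X)<13e-3)&(Z>.063)&(Z<.1)&(Y>.01)&(Y<.06)),("held top",(abs(X)<40e-3)&(Z>.103)&(Z<.112)&(abs(Y)<.06))]:
    print(nm,m.sum(),"Y med",np.median(Y[m]).round(4),"slope dY/dX",np.polyfit(X[m],Y[m],1).round(4),"Z",np.median(Z[m]).round(4),"Xrange",X[m].min().round(4),X[m].max().round(4),Y[m].min().round(4),Y[m].max().round(4))
m=(Z>.103)&(Z<.112)&(abs(X)<.045)&(abs(Y)<.05); im=cv2.imread("pics/b.png")
E
```

```text
fence outer 220 Y med 0.1641 slope dY/dX [-0.0059  0.164 ] Z 0.0207 Xrange -0.0382 0.0396 0.1594 0.1672
held front 109 Y med 0.0287 slope dY/dX [-0.0283  0.0289] Z 0.0816 Xrange -0.0123 0.0127 0.0252 0.046
held top 269 Y med 0.0064 slope dY/dX [-0.4174  0.0067] Z 0.1065 Xrange -0.0385 0.036 -0.0274 0.0335
```

Side crop: held block (175,165) hangs straight in line over the gap between block B (185,245) and the jaw; measured centre within ~2 mm. Lower and release.

Emit:
send_rows(plan=[[255, 0.0009, 0.0016, 0.01, 0], [255, 0, 0, 0.012, 0], [255, 0, 0, 0.01, 0], [255, 0, 0, 0.006, 0], [255, 0, 0, 0.004, 0], [255, 0, 0, 0.002, 0], [255, 0, 0, 0.0015, 0], [255, 0, 0, 0, 0], [255, 0, 0, 0, 0]])

```text
time_s: 6.47
position: [0.5855, -0.0128, 0.0442]
tcp_rot: [[0.336, 0.942, 0.0], [0.942, -0.336, -0.0], [0.0, 0.0, -1.0]]
force: [-0.1, -0.7, -0.5]
opening: 0.64
grasp_force: 29.9
```

Emit:
send_rows(plan=[[255, -0.0008, -0.0007, 0.001, 0], [255, 0, 0, 0.0012, 0], [255, 0, 0, 0, 0], [0, 0, 0, 0, 0], [0, 0, 0, 0, 0], [0, 0, 0, 0, 0], [0, 0, 0, 0, 0], [0, 0, 0, 0, 0], [0, 0, 0, 0, 0], [0, 0, 0, 0, 0]])

```text
time_s: 7.3
position: [0.5844, -0.0133, 0.0418]
tcp_rot: [[0.336, 0.942, -0.0], [0.942, -0.336, 0.0], [0.0, -0.0, -1.0]]
force: [-0.2, -0.2, -0.3]
opening: 0.985
grasp_force: 0.0
```

Emit:
send_rows(plan=[[0, 0, 0, -0.015, 0], [0, 0, 0, -0.035, 0], [0, 0, 0, -0.04, 0], [0, 0, 0, -0.04, 0], [0, 0, 0, 0, -0.123], [0, 0, 0, 0, -0.123], [0, 0, 0, 0, -0.123], [0, 0, 0, 0, -0.123], [0, 0, 0, 0, -0.123], [0, 0, 0, 0, -0.123], [0, 0, 0, 0, -0.123], [0, 0, 0, 0, -0.123], [0, 0, 0, 0, -0.123], [0, 0, 0, 0, -0.123], [0, 0, 0, 0, -0.123], [0, 0, 0, 0, -0.123], [0, 0, 0, 0, -0.123], [0, 0, 0, 0, -0.123], [0, 0, 0, 0, 0]])

```text
time_s: 8.88
position: [0.5842, -0.0133, 0.1718]
tcp_rot: [[-0.982, 0.188, -0.0], [0.188, 0.982, 0.0], [0.0, -0.0, -1.0]]
force: [-0.1, -0.0, -0.7]
opening: 0.998
grasp_force: 0.0
```

```bash
python3 - <<'E'
from go import go
go(.4035,.196,.15,79.2)
from h import *
s,d=capture("side")
P=cloud("side",d)
a=np.radians(10.4); O=np.array([.5838,-.0145]); ax=np.array([np.cos(a),np.sin(a)]); ay=np.array([-np.sin(a),np.cos(a)])
X=(P[...,:2]-O)@ax; Y=(P[...,:2]-O)@ay; Z=P[...,2]
for c in(.117,.061,.001):
    m=(abs(Z-.06)<.005)&(np.hypot(X,Y-c)<.022); print(c,m.sum(),np.polyfit(X[m],Z[m],1).round(3),np.polyfit(Y[m],Z[m],1).round(3),np.median(Z[m]))
m=(Z>.057)&(abs(Z-.06)<.006)&(abs(Y)<.026)&(abs(X)<.05);print("new X",X[m].min(),X[m].max(),X[m].mean(),m.sum())
a=lambda im,x,y,w,h,k:cv2.resize(im[y:y+h,x:x+w],(w*k,h*k),interpolation=cv2.INTER_CUBIC)
cv2.imwrite("pics/c.png",a(s,200,140,140,160,3))
E
```

```text
t 8.88 at [ 0.5842 -0.0133  0.1718] ang 79.17 tilt [-3.e-04  0.e+00 -1.e+00] F [-0.1 -0.  -0.7] open 0.998 gf 0.0
turn -0.0005 rad; then shift tool x 0.2167 y 0.1717 z 0.0218
0.117 186 [-0.007  0.06 ] [0.004 0.06 ] 0.05998530116766798
0.061 170 [0.004 0.06 ] [0.016 0.059] 0.059939673263488424
0.001 153 [-0.013  0.06 ] [0.003 0.06 ] 0.06003165506967956
new X -0.029400536439514284 0.03328014453901586 0.0015529007244330748 267
```

View pics/c.png

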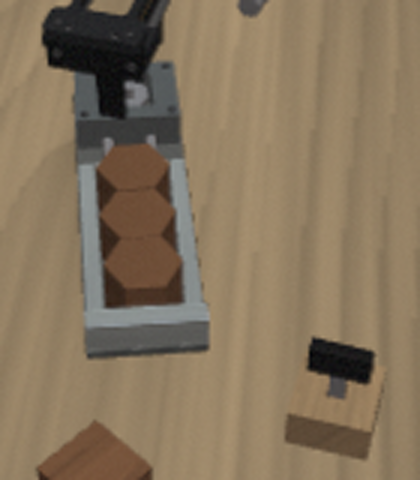

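Block sits flat, in line (crop (133,165)), top at 60 mm. Now the key at crop (340,360).

Emit:
send_rows(plan=[[60, 0.0271, 0.0214, 0, 0], [60, 0.0271, 0.0214, 0, 0], [60, 0.0271, 0.0214, 0, 0], [60, 0.0271, 0.0214, 0, 0], [60, 0.0271, 0.0214, 0, 0], [60, 0.0271, 0.0214, 0, 0], [60, 0.0271, 0.0214, 0, 0], [60, 0.0271, 0.0214, 0, 0], [60, 0, 0, 0.03, 0], [60, 0, 0, 0.03, 0], [60, 0, 0, 0, 0], [60, 0, 0, 0, 0]])

```text
time_s: 9.93
position: [0.403, 0.1958, 0.1111]
tcp_rot: [[-0.981, 0.192, -0.004], [0.192, 0.981, -0.001], [0.004, -0.001, -1.0]]
force: [-0.1, 0.7, -0.3]
opening: 0.767
grasp_force: 0.0
```

```bash
python3 - <<'E'
from go import go
go(.4035,.196,.066,79.2)
E
```

```text
t 9.93 at [0.403  0.1958 0.1111] ang 78.95 tilt [-3.8e-03 -7.0e-04 -1.0e+00] F [-0.1  0.7 -0.3] open 0.767 gf 0.0
turn -0.0044 rad; then shift tool x -0.0004 y 0.0002 z 0.0451
```

Emit:
send_rows(plan=[[60, 0, 0, 0.025, 0], [60, 0, 0, 0.015, 0], [60, 0, 0, 0.005, 0], [60, 0, 0, 0, 0], [255, 0, 0, 0, 0], [255, 0, 0, 0, 0], [255, 0, 0, 0, 0], [255, 0, 0, 0, 0], [255, 0, 0, 0, 0], [255, 0, 0, 0, 0], [255, 0, 0, 0, 0], [255, 0, 0, 0, 0], [255, 0, 0, 0, 0], [255, 0, 0, 0, 0]])

```text
time_s: 11.1
position: [0.404, 0.196, 0.0668]
tcp_rot: [[-0.982, 0.19, -0.0], [0.19, 0.982, -0.0], [0.0, -0.0, -1.0]]
force: [0.1, -0.2, 0.4]
opening: 0.135
grasp_force: 30.0
```

Emit:
send_rows(plan=[[255, 0, 0, -0.01, 0], [255, 0, 0, -0.02, 0], [255, 0, 0, -0.03, 0], [255, 0, 0, -0.03, 0], [255, 0, 0, 0, 0], [255, 0, 0, 0, 0]])

```text
time_s: 11.6
position: [0.405, 0.1962, 0.1581]
tcp_rot: [[-0.982, 0.19, 0.004], [0.19, 0.982, 0.001], [-0.004, 0.001, -1.0]]
force: [-0.1, -0.1, -1.2]
opening: 0.137
grasp_force: 30.0
```

```bash
python3 - <<'E'
from go import go
go(.6055,-.1325,.15,96)
from h import *
s,d=capture("side"); np.save("pics/side2.npy",d)
P=cloud("side",d); 
m=(np.hypot(P[...,0]-.403,P[...,1]-.196)<.05)&(P[...,2]>.06)&(P[...,2]<.13)
v,u=np.nonzero(m); print(u.min(),u.max(),v.min(),v.max())
a=lambda im,x,y,w,h,k:cv2.resize(im[y:y+h,x:x+w],(w*k,h*k),interpolation=cv2.INTER_CUBIC)
cv2.imwrite("pics/d.png",np.hstack([a(s,270,180,80,120,5),a(s,215,150,50,120,5)]))
E
```

```text
t 11.6 at [0.405  0.1962 0.1581] ang 79.06 tilt [ 3.8e-03  7.0e-04 -1.0e+00] F [-0.1 -0.1 -1.2] open 0.137 gf 30.0
turn -0.2956 rad; then shift tool x -0.1651 y -0.3479 z 0.0081
311 317 246 253
```

View pics/d.png

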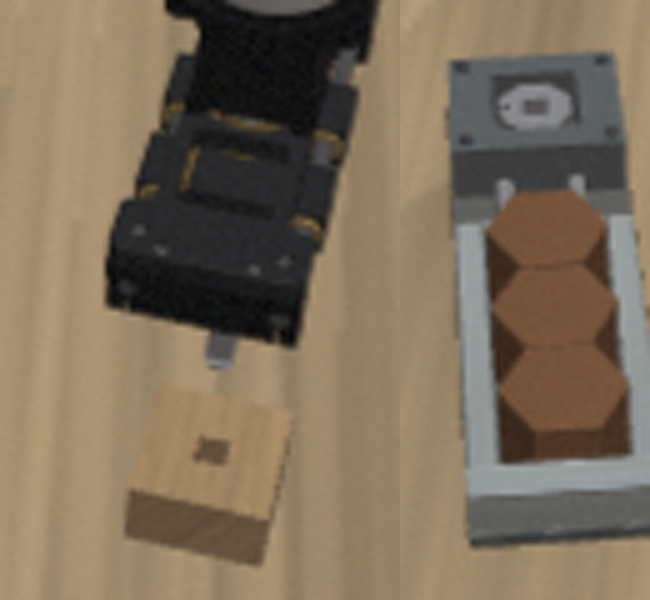

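Crop: key held upright (tip at side px ≈(314,252.5)), holder hole at (312.4,270.2), socket at (242.2,171.4) with an index dot at (236.6,171.0).

```bash
python3 - <<'E'
from h import *
f=lambda u,v,z:at_z("side",u-.4,v-.4,z)
print("hole",f(312.4,270.2,.036),"tip",f(314-.2,253.2,.098))
c=f(242.2,171.4,.04);k=f(236.6,171.0,.04);print("sock",c,"mark",k-c,np.degrees(np.arctan2(*(k-c)[1::-1])))
for n in("top","side"):
    im=cv2.imread(f"pics/{n}0.png",0); x,y=[int(round(q)) for q in proj(n,[.606,-.132,.04])]
    print(n,x,y);print(im[y-8:y+9,x-8:x+9])
E
```

```text
hole [0.40462089 0.19608225 0.036     ] tip [0.40642853 0.19831028 0.098     ]
sock [ 0.60642888 -0.13287474  0.04      ] mark [ 1.59178466e-02 -2.08152397e-04 -1.11022302e-16] -0.749195191767734
top 301 179
[[ 98  96  97  97  98  96  98 101 101  99 102 102  92  82  93  98  97]
 [ 97  99 101 100 103 101  96  85  75  73  62  58  54  54  83  99  98]
 [ 95  84  77  71  58  56  51  47  57  71  75  77  83  65  80 100  96]
 [ 65  51  54  67  78  97 117 129 135 131 120 106 101  77  72  95  97]
 [ 94  95 103 112 125 130 119 112 121 135 134 127 112  84  64  89  98]
 [101 106 108 122 134 132 129 131 132 132 133 133 130 100  61  88 100]
 [101  96 101 123 133 131 133 139 130 118 124 130 131 116  73  79  98]
 [101 104 116 132 132 127  99  76  73  89 119 133 132 119  75  76 100]
 [ 95  97 118 132 133 118  85  64  65  78 116 135 134 127  87  69  94]
 [ 97  92 115 135 134 124  96  66  67  69 109 134 131 135 104  62  89]
 [ 97  83 109 133 133 134 106  59  61  63  94 126 130 134 108  62  89]
 [ 95  88 109 131 130 129 114 101 123 129 128 131 133 130  99  60  85]
 [ 98  92  97 123 134 133 130 129 133 13
[... 836 characters left out ...]
120 126 123 107  78  81  80  82  99 125 126 125 117  73  64]
 [ 72  95  86 126 124 108  76  80  80  83 101 127 128 128 121  83  58]
 [ 74 111 124 125 123 109  84  86  84  88 104 125 126 126 116  81  58]
 [ 64  93 124 126 126 125 123 125 125 127 124 126 126 119  90  64  59]
 [ 74  75 102 125 125 125 125 125 125 125 123 125 120  93  76  81  68]
 [ 85  72  68  78 104 116 113 113 107 104 104 105 101  84  87  86  80]
 [ 89  88  88  88  90  88  89  89  87  89  88  89  90  88  86  86  89]
 [ 88  89  88  88  91  88  90  88  89  91  88  88  89  88  89  88  90]
 [ 88  90  88  89  87  90  87  87  87  87  88  86  87  84  86  87  85]
 [ 81  78  76  77  70  71  72  71  68  66  65  64  61  56  57  58  57]]
```

Emit:
send_rows(plan=[[255, 0, 0, 0, -0.1044], [255, 0, 0, 0, -0.1044], [255, 0, 0, 0, -0.1043], [255, -0.0072, -0.016, 0, 0], [255, -0.0145, -0.0319, 0, 0], [255, -0.0145, -0.0319, 0, 0], [255, -0.0145, -0.0319, 0, 0], [255, -0.0145, -0.0319, 0, 0], [255, -0.0145, -0.0319, 0, 0], [255, -0.0145, -0.0319, 0, 0], [255, -0.0145, -0.0319, 0, 0], [255, -0.0145, -0.0319, 0, 0], [255, -0.0145, -0.0319, 0, 0], [255, -0.0145, -0.0319, 0, 0], [255, -0.0072, -0.016, 0, 0], [255, 0, 0, 0, 0], [255, 0, 0, 0, 0], [255, 0, 0, 0, 0]])

```text
time_s: 13.15
position: [0.603, -0.1318, 0.1547]
tcp_rot: [[-0.993, -0.122, -0.005], [-0.122, 0.993, 0.002], [0.005, 0.003, -1.0]]
force: [-0.8, 1.1, -0.5]
opening: 0.135
grasp_force: 30.0
```

```bash
python3 - <<'E'
from go import go
go(.6057,-.1325,.12,97)
E
```

```text
t 13.15 at [ 0.603  -0.1318  0.1547] ang 96.99 tilt [-0.0049  0.0025 -1.    ] F [-0.8  1.1 -0.5] open 0.135 gf 30.0
turn -0.0003 rad; then shift tool x -0.0026 y -0.0010 z 0.0347
```

Emit:
send_rows(plan=[[255, -0.001, -0.0005, 0.02, 0], [255, 0, 0, 0.02, 0], [255, 0, 0, 0.006, 0], [255, 0, 0, 0, 0], [255, 0, 0, 0, 0], [255, 0, 0, 0, 0], [255, 0, 0, 0, 0], [255, 0, 0, 0, 0]])

```text
time_s: 13.82
position: [0.6066, -0.1336, 0.112]
tcp_rot: [[-0.993, -0.122, 0.002], [-0.122, 0.993, -0.001], [-0.002, -0.001, -1.0]]
force: [0.0, 0.4, -1.1]
opening: 0.14
grasp_force: 30.0
```

```bash
python3 - <<'E'
from go import go
go(.6057,-.1325,.1,97)
from h import *
s,d=capture("side"); p,_=capture("top")
a=lambda im,x,y,w,h,k:cv2.resize(im[y:y+h,x:x+w],(w*k,h*k),interpolation=cv2.INTER_CUBIC)
cv2.imwrite("pics/e.png",np.hstack([a(s,220,145,45,60,9),a(p,280,155,40,60,9)]))
E
```

```text
t 13.82 at [ 0.6066 -0.1336  0.112 ] ang 97.0 tilt [ 1.9e-03 -8.0e-04 -1.0e+00] F [ 0.   0.4 -1.1] open 0.14 gf 30.0
turn -0.0000 rad; then shift tool x 0.0008 y 0.0012 z 0.0120
```

View pics/e.png

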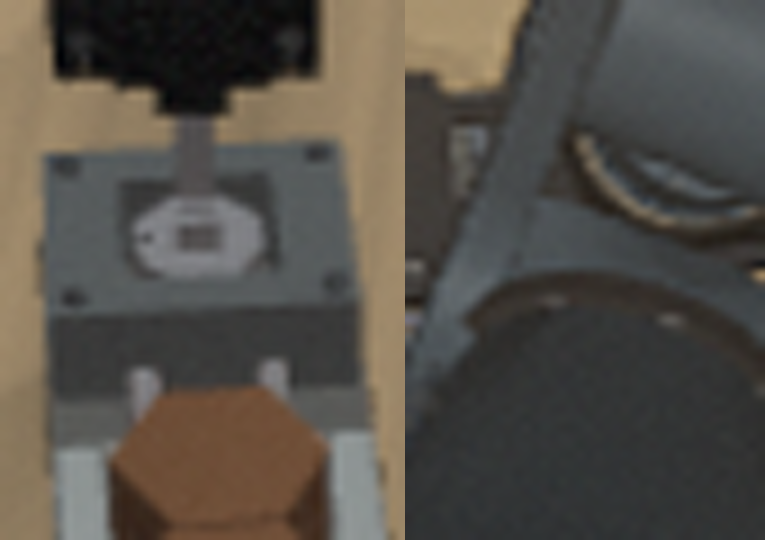

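Side crop: shank end centred at (196,207), socket hole (200,237), wing parallel to the hole: nearly in line. Compute the offset.

```bash
python3 - <<'E'
from h import *
print(at_z("side",220+196/9-.45,145+207/9-.45,.051), at_z("side",220+200/9-.45,145+237/9-.45,.04))
from go import go
go(.6057,-.1325,.1,97)
E
```

```text
[ 0.60772075 -0.13461647  0.051     ] [ 0.60656934 -0.13337588  0.04      ]
t 13.92 at [ 0.6064 -0.1336  0.1116] ang 96.99 tilt [ 1.2e-03 -5.0e-04 -1.0e+00] F [ 0.4 -0.6 -0.6] open 0.136 gf 30.0
turn -0.0002 rad; then shift tool x 0.0005 y 0.0011 z 0.0116
```

```bash
python3 - <<'E'
from h import *
_,d=capture("side"); P=cloud("side",d)
a=np.radians(10.4); O=np.array([.5838,-.0145]); ax=np.array([np.cos(a),np.sin(a)]); ay=np.array([-np.sin(a),np.cos(a)])
X=(P[...,:2]-O)@ax; Y=(P[...,:2]-O)@ay; Z=P[...,2]
for nm,m in(("face",(abs(X)<.045)&(Z>.014)&(Z<.04)&(abs(Y+.08)<.012)),("shank",(abs(X)<.02)&(Z>.056)&(Z<.078)&(abs(Y+.117)<.025)),("hous top",(abs(X)<.06)&(abs(Z-.045)<.0015)&(abs(Y+.12)<.05))):
    print(nm,m.sum(),np.median(Y[m]),np.median(X[m]),X[m].min(),X[m].max(),np.polyfit(X[m],Y[m],1)[0],Z[m].min())
m=(abs(X)<.02)&(Z>.046)&(Z<.078)&(abs(Y+.117)<.025)
v,u=np.nonzero(m)
for q in sorted(zip(Z[m].round(3),X[m].round(4),Y[m].round(4))): print(*q,end=" | ")
E
```

```text
face 246 -0.08088479776470173 -8.374082958668774e-05 -0.04456259877242553 0.04493281569848677 0.007528220754253151 0.014314802498360368
shank 23 -0.11599974463686098 0.0025743257860528805 -0.0029315761117515667 0.005768746841080903 -0.15078269231070154 0.05731227315913978
hous top 261 -0.11313032233805803 0.007600062371189433 -0.046512618131965514 0.04868921973973545 -0.037608110203299704 0.043506899448994774
0.046 -0.0121 -0.0944 | 0.046 0.0129 -0.0927 | 0.046 0.0188 -0.1413 | 0.047 -0.0176 -0.0931 | 0.047 -0.0038 -0.0949 | 0.05 -0.0095 -0.1391 | 0.05 0.0056 -0.1218 | 0.053 0.003 -0.1175 | 0.054 0.0002 -0.1171 | 0.055 -0.0025 -0.1149 | 0.056 0.0001 -0.1189 | 0.057 -0.0026 -0.1168 | 0.058 0.0029 -0.1168 | 0.059 0.0028 -0.1192 | 0.059 0.0058 -0.1152 | 0.06 0.0055 -0.1191 | 0.061 0.0001 -0.1167 | 0.062 -0.0027 -0.1155 | 0.065 0.0028 -0.116 | 0.066 0.0056 -0.1159 | 0.067 -0.0027 -0.1141 | 0.067 0.0001 -0.1144 | 0.067 0.0026 -0.1183 | 0.068 -0.0029 -0.117 | 0.068 -0.0001 -0.1175 | 0.072 0.0026 -0.1171 | 0.073 -0.0001 -0.1157 | 0.073 0.0054 -0.1151 | 0.073 0.0056 -0.1114 | 0.075 -0.0027 -0.112 | 0.076 0.005 -0.1208 | 0.076 0.0053 -0.1164 | 0.077 -0.0029 -0.1149 | 0.077 0.0026 -0.115 |
```

Emit:
send_rows(plan=[[255, 0.0008, 0.001, 0.003, 0], [255, 0, 0, 0.003, 0], [255, 0, 0, 0.003, 0], [255, 0, 0, 0.002, 0], [255, 0, 0, 0.002, 0], [255, 0, 0, 0.002, 0], [255, 0, 0, 0.001, 0], [255, 0, 0, 0, 0]])

```text
time_s: 14.63
position: [0.6052, -0.1325, 0.0945]
tcp_rot: [[-0.993, -0.122, -0.0], [-0.122, 0.993, 0.0], [0.0, 0.0, -1.0]]
force: [0.6, -0.3, -0.2]
opening: 0.135
grasp_force: 30.0
```

No contact force with the tip ~5 mm in. Continue.

Emit:
send_rows(plan=[[255, 0, 0, 0.002, 0], [255, 0, 0, 0.002, 0], [255, 0, 0, 0.002, 0], [255, 0, 0, 0.002, 0], [255, 0, 0, 0, 0], [255, 0, 0, 0, 0]])

```text
time_s: 15.13
position: [0.6051, -0.1325, 0.0867]
tcp_rot: [[-0.993, -0.122, -0.0], [-0.122, 0.993, 0.0], [-0.0, 0.0, -1.0]]
force: [-0.1, 0.3, -1.2]
opening: 0.137
grasp_force: 30.0
```

Emit:
send_rows(plan=[[255, 0, 0, 0.002, 0], [255, 0, 0, 0.002, 0], [255, 0, 0, 0.002, 0], [255, 0, 0, 0.0015, 0], [255, 0, 0, 0.0005, 0], [255, 0, 0, 0, 0], [255, 0, 0, 0, 0], [255, 0, 0, 0, 0]])

```text
time_s: 15.8
position: [0.6052, -0.1325, 0.0789]
tcp_rot: [[-0.993, -0.122, 0.0], [-0.122, 0.993, -0.0], [-0.0, -0.0, -1.0]]
force: [1.1, 0.5, -0.2]
opening: 0.133
grasp_force: 30.0
```

Emit:
send_rows(plan=[[255, 0, 0, 0, 0.06], [255, 0, 0, 0, 0.06], [255, 0, 0, 0, 0.06], [255, 0, 0, 0, 0.06], [255, 0, 0, 0, 0.06], [255, 0, 0, 0, 0.06], [255, 0, 0, 0, 0.06], [255, 0, 0, 0, 0.06], [255, 0, 0, 0, 0.06], [255, 0, 0, 0, 0.06], [255, 0, 0, 0, 0.06], [255, 0, 0, 0, 0.06], [255, 0, 0, 0, 0.06], [255, 0, 0, 0, 0.06], [255, 0, 0, 0, 0.06], [255, 0, 0, 0, 0.06], [255, 0, 0, 0, 0], [255, 0, 0, 0, 0]])

```text
time_s: 17.3
position: [0.606, -0.1326, 0.079]
tcp_rot: [[-0.67, 0.742, 0.002], [0.742, 0.67, -0.0], [-0.002, 0.001, -1.0]]
force: [3.6, 1.4, -1.7]
opening: 0.135
grasp_force: 30.0
```

```bash
python3 -c "
from go import *
go(.6052,-.1325,.0789,20);print(read_state()['moment'])"
```

```text
t 17.3 at [ 0.606  -0.1326  0.079 ] ang 42.08 tilt [ 2.1e-03 -4.0e-04 -1.0e+00] F [ 3.6  1.4 -1.7] open 0.135 gf 30.0
turn 0.3854 rad; then shift tool x 0.0003 y -0.0007 z 0.0001
[ 0.23755424 -0.75514207  0.19749334]
```

Drum is following (≈0.2 N m). Continue in small steps to the stop.

Emit:
send_rows(plan=[[255, 0, 0, 0, 0.04], [255, 0, 0, 0, 0.04], [255, 0, 0, 0, 0.04], [255, 0, 0, 0, 0.04], [255, 0, 0, 0, 0], [255, 0, 0, 0, 0]])

```text
time_s: 17.8
position: [0.606, -0.1326, 0.079]
tcp_rot: [[-0.544, 0.839, 0.002], [0.839, 0.544, -0.0], [-0.001, 0.001, -1.0]]
force: [4.3, 1.3, -1.4]
opening: 0.14
grasp_force: 30.1
```

```bash
python3 -c "
from go import *
go(.6052,-.1325,.0789,20);print(read_state()['moment'])"
```

```text
t 17.8 at [ 0.606  -0.1326  0.079 ] ang 32.92 tilt [ 2.e-03 -3.e-04 -1.e+00] F [ 4.3  1.3 -1.4] open 0.14 gf 30.1
turn 0.2256 rad; then shift tool x 0.0003 y -0.0007 z 0.0001
[ 0.23918695 -0.92192535  0.23036023]
```

Emit:
send_rows(plan=[[255, 0, 0, 0, 0.03], [255, 0, 0, 0, 0.03], [255, 0, 0, 0, 0], [255, 0, 0, 0, 0]])

```text
time_s: 18.13
position: [0.606, -0.1326, 0.079]
tcp_rot: [[-0.492, 0.871, 0.002], [0.871, 0.492, -0.0], [-0.001, 0.002, -1.0]]
force: [4.3, 1.0, -1.6]
opening: 0.134
grasp_force: 30.1
```

```bash
python3 -c "
from go import *
go(.6052,-.1325,.0789,20);print(read_state()['moment'])"
```

```text
t 18.13 at [ 0.606  -0.1326  0.079 ] ang 29.47 tilt [ 2.e-03 -3.e-04 -1.e+00] F [ 4.3  1.  -1.6] open 0.134 gf 30.1
turn 0.1654 rad; then shift tool x 0.0003 y -0.0007 z 0.0001
[ 0.33480369 -1.0875735   0.2569714 ]
```

Emit:
send_rows(plan=[[255, 0, 0, 0, 0.03], [255, 0, 0, 0, 0.03], [255, 0, 0, 0, 0], [255, 0, 0, 0, 0]])

```text
time_s: 18.47
position: [0.6059, -0.1326, 0.079]
tcp_rot: [[-0.439, 0.898, 0.002], [0.898, 0.439, -0.0], [-0.001, 0.002, -1.0]]
force: [4.4, 1.1, -2.4]
opening: 0.133
grasp_force: 30.1
```

```bash
python3 -c "
from go import *
go(.6052,-.1325,.0789,20);print(read_state()['moment'])"
```

```text
t 18.47 at [ 0.6059 -0.1326  0.079 ] ang 26.05 tilt [ 1.9e-03 -3.0e-04 -1.0e+00] F [ 4.4  1.1 -2.4] open 0.133 gf 30.1
turn 0.1055 rad; then shift tool x 0.0003 y -0.0006 z 0.0001
[ 0.30654276 -1.18723877  0.24455026]
```

Emit:
send_rows(plan=[[255, 0, 0, 0, 0.03], [255, 0, 0, 0, 0.03], [255, 0, 0, 0, 0.03], [255, 0, 0, 0, 0], [255, 0, 0, 0, 0]])

```text
time_s: 18.88
position: [0.606, -0.1326, 0.079]
tcp_rot: [[-0.357, 0.934, 0.002], [0.934, 0.357, -0.0], [-0.001, 0.002, -1.0]]
force: [5.2, 1.8, -2.4]
opening: 0.138
grasp_force: 30.1
```

```bash
python3 -c "
from go import *
go(.6052,-.1325,.0789,20);print(read_state()['moment'])
from h import *
_,d=capture('side'); P=cloud('side',d)
a=np.radians(10.4); O=np.array([.5838,-.0145]); ax=np.array([np.cos(a),np.sin(a)]); ay=np.array([-np.sin(a),np.cos(a)])
X=(P[...,:2]-O)@ax; Y=(P[...,:2]-O)@ay; Z=P[...,2]
for c in(.117,.061,.003):
    m=(abs(Z-.06)<.005)&(np.hypot(X,Y-c)<.022); print(c,m.sum(),np.median(Z[m]))
"
```

```text
t 18.88 at [ 0.606  -0.1326  0.079 ] ang 20.89 tilt [ 2.e-03 -3.e-04 -1.e+00] F [ 5.2  1.8 -2.4] open 0.138 gf 30.1
turn 0.0155 rad; then shift tool x 0.0003 y -0.0007 z 0.0001
[ 0.31864821 -1.19778153  0.27760716]
0.117 185 0.05994688965720163
0.061 172 0.060146166624504505
0.003 150 0.060122931881143926
```

Emit:
send_rows(plan=[[255, 0, 0, 0, 0.03], [255, 0, 0, 0, 0.03], [255, 0, 0, 0, 0.03], [255, 0, 0, 0, 0], [255, 0, 0, 0, 0]])

```text
time_s: 19.35
position: [0.6059, -0.1326, 0.079]
tcp_rot: [[-0.272, 0.962, 0.002], [0.962, 0.272, -0.001], [-0.001, 0.002, -1.0]]
force: [5.7, 2.0, -2.6]
opening: 0.135
grasp_force: 30.2
```

```bash
python3 -c "
from go import *
go(.6052,-.1325,.0789,20);print(read_state()['moment'])
from h import *
s,d=capture('side'); P=cloud('side',d); t,_=capture('top')
a=np.radians(10.4); O=np.array([.5838,-.0145]); ax=np.array([np.cos(a),np.sin(a)]); ay=np.array([-np.sin(a),np.cos(a)])
X=(P[...,:2]-O)@ax; Y=(P[...,:2]-O)@ay; Z=P[...,2]
m=(Z>.066)&(Z<.1)&(np.hypot(X,Y+.12)<.03);print(m.sum(),np.median(X[m]),np.median(Y[m]))
b=lambda im,x,y,w,h,k:cv2.resize(im[y:y+h,x:x+w],(w*k,h*k),interpolation=cv2.INTER_CUBIC)
cv2.imwrite('pics/f.png',b(s,212,135,65,65,9))
"
```

```text
t 19.35 at [ 0.6059 -0.1326  0.079 ] ang 15.78 tilt [ 1.9e-03 -5.0e-04 -1.0e+00] F [ 5.7  2.  -2.6] open 0.135 gf 30.2
turn -0.0736 rad; then shift tool x 0.0003 y -0.0007 z 0.0001
[ 0.35231147 -1.14629982  0.4590834 ]
142 0.0006373933590684575 -0.10941807519825836
```

View pics/f.png

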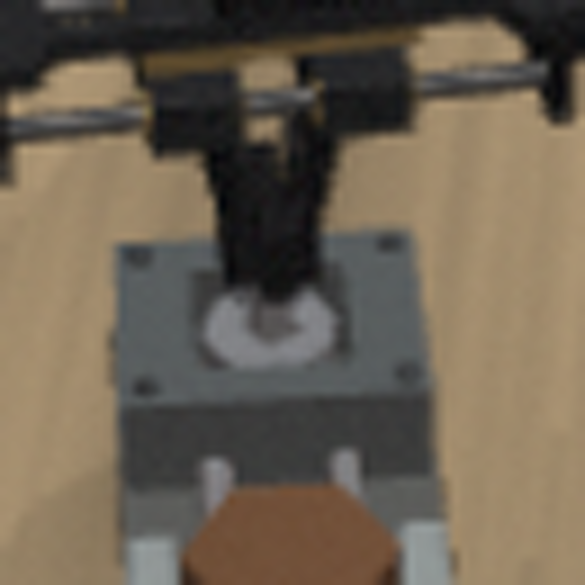

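The key stands in the socket (crop (270,310)) and the moment jumped to 0.46 N m. One small step to confirm the stop.

Emit:
send_rows(plan=[[255, 0, 0, 0, 0.03], [255, 0, 0, 0, 0], [255, 0, 0, 0, 0]])

```text
time_s: 19.7
position: [0.606, -0.1326, 0.079]
tcp_rot: [[-0.243, 0.97, 0.002], [0.97, 0.243, -0.001], [-0.001, 0.002, -1.0]]
force: [4.7, 1.3, -2.2]
opening: 0.131
grasp_force: 30.2
```

```bash
python3 -c "
from go import *
go(.6052,-.1325,.0789,20);print(read_state()['moment'])"
```

```text
t 19.7 at [ 0.606  -0.1326  0.079 ] ang 14.05 tilt [ 1.9e-03 -5.0e-04 -1.0e+00] F [ 4.7  1.3 -2.2] open 0.131 gf 30.2
turn -0.1038 rad; then shift tool x 0.0004 y -0.0007 z 0.0001
[ 0.33664649 -1.18997391  0.38074439]
```

Emit:
send_rows(plan=[[80, 0, 0, 0, 0], [80, 0, 0, 0, 0], [80, 0, 0, 0, 0], [80, 0, 0, 0, 0], [80, 0, 0, 0, 0], [80, 0, 0, -0.01, 0], [80, 0, 0, -0.02, 0], [80, 0, 0, -0.03, 0], [80, 0, 0, -0.04, 0], [80, 0, 0, -0.04, 0], [80, -0.03, 0.02, 0, 0], [80, -0.03, 0.02, 0, 0], [80, 0.035, 0, 0, 0], [80, 0, 0, 0, 0]])

```text
time_s: 20.87
position: [0.6493, -0.1443, 0.2185]
tcp_rot: [[-0.241, 0.971, -0.003], [0.971, 0.241, 0.004], [0.005, -0.002, -1.0]]
force: [-1.5, 0.8, -0.7]
opening: 0.683
grasp_force: 0.0
```

```bash
python3 - <<'E'
from go import go
go(.6,-.13,.2,14)
from h import *
a=np.radians(10.4); O=np.array([.5838,-.0145]); ax=np.array([np.cos(a),np.sin(a)]); ay=np.array([-np.sin(a),np.cos(a)])
for n in("side","top"):
    s,d=capture(n); P=cloud(n,d); cv2.imwrite(f"pics/end_{n}.png",s)
    X=(P[...,:2]-O)@ax; Y=(P[...,:2]-O)@ay; Z=P[...,2]
    for c in(.117,.061,.005):
        m=(abs(Z-.06)<.005)&(np.hypot(X,Y-c)<.022); print(n,c,m.sum(),np.median(Z[m]) if m.any() else 0)
    m=(Z>.086)&(Z<.105)&(np.hypot(X,Y+.12)<.04)
    if m.sum()>8:
        Q=P[m][:,:2]*1000; print("wing",m.sum(),np.median(Z[m]),Q.mean(0),cv2.minAreaRect(Q.astype(np.float32)))
    m=(Z>.021)&(Z<.03)&(abs(X)<.03)&(Y<-.02)&(Y>-.07); print("jaw",m.sum(),Y[m].min() if m.any() else 0,Y[m].max() if m.any() else 0)
    m=(Z>.055)&(Z<.066)&(abs(X)<.014)&(Y<.1); print("row Y min",Y[m].min() if m.any() else 0)
    m=(Z>.008)&(Z<.013)&(abs(X)<.03)&(Y<-.02)&(Y>-.08); print("bed seen behind jaw",np.percentile(Y[m],[2,98]) if m.any() else 0)
E
```

```text
t 20.87 at [ 0.6493 -0.1443  0.2185] ang 13.93 tilt [-0.003   0.0042 -1.    ] F [-1.5  0.8 -0.7] open 0.683 gf 0.0
turn -0.0012 rad; then shift tool x 0.0258 y -0.0443 z 0.0185
side 0.117 190 0.06017276979852565
side 0.061 172 0.05973101651170043
side 0.005 156 0.06025218176267261
wing 61 0.09506446202582275 [ 606.08566552 -128.8476277 ] ((606.7640991210938, -131.4536590576172), (11.845832824707031, 47.844364166259766), 17.736560821533203)
jaw 9 -0.06844183788518887 -0.06039995434624368
row Y min -0.11354503341338112
bed seen behind jaw [-0.07870359 -0.06068204]
top 0.117 124 0.05953666981131189
top 0.061 125 0.059428247156193104
top 0.005 129 0.0599370701826889
jaw 76 -0.06815781934052108 -0.023860203705137934
row Y min -0.02329598766788621
bed seen behind jaw [-0.07003074 -0.02157904]
```

```bash
python3 - <<'E'
from h import *
for n in("side","top"):
    for f in(f"pics/{n}0.png",f"pics/end_{n}.png"):
        im=cv2.imread(f,0); c=[.6064,-.1329,.04] if n=="side" else at_z("top",301,179.5,.04)
        print(f,[(t,int(np.min([cv2.getRectSubPix(im,(1,1),proj(n,[c[0]+r*np.cos(np.radians(t)),c[1]+r*np.sin(np.radians(t)),.04]))[0,0] for r in(.0145,.016,.0175)]))) for t in range(-180,180,10)])
from rig import read_state
_,d=capture("top");P=cloud("top",d)
m=(P[...,2]>.086)&(P[...,2]<.105)&(np.hypot(P[...,0]-.606,P[...,1]+.132)<.04); Q=P[m][:,:2]*1000
print(m.sum(),cv2.minAreaRect(Q.astype(np.float32)) if m.sum()>5 else 0)
E
```

```text
pics/side0.png [(-180, 119), (-170, 119), (-160, 118), (-150, 121), (-140, 120), (-130, 119), (-120, 117), (-110, 117), (-100, 123), (-90, 126), (-80, 127), (-70, 126), (-60, 124), (-50, 121), (-40, 122), (-30, 122), (-20, 125), (-10, 121), (0, 102), (10, 98), (20, 120), (30, 124), (40, 123), (50, 125), (60, 120), (70, 119), (80, 115), (90, 113), (100, 106), (110, 106), (120, 111), (130, 118), (140, 119), (150, 113), (160, 112), (170, 117)]
pics/end_side.png [(-180, 116), (-170, 116), (-160, 118), (-150, 116), (-140, 116), (-130, 113), (-120, 106), (-110, 74), (-100, 38), (-90, 21), (-80, 21), (-70, 46), (-60, 64), (-50, 81), (-40, 97), (-30, 120), (-20, 122), (-10, 124), (0, 123), (10, 125), (20, 125), (30, 124), (40, 121), (50, 123), (60, 120), (70, 118), (80, 115), (90, 112), (100, 106), (110, 107), (120, 111), (130, 114), (140, 117), (150, 113), (160, 114), (170, 117)]
pics/top0.png [(-180, 131), (-170, 131), (-160, 124), (-150, 130), (-140, 129), (-130, 131), (-120, 130), (-110, 131), (-100, 128), (-90, 121), (-80, 116), (-70, 119), (-60, 122), (-50, 129), (-40, 127), (-30, 129), (-20, 129), (-10, 131), (0, 123), (10, 117), (20, 117), (30, 125), (40, 130), (50, 132), (60, 127), (70, 129), (80, 129), (90, 129), (100, 130), (110, 132), (120, 130), (130, 130), (140, 131), (150, 131), (160, 130), (170, 130)]
pics/end_top.png [(-180, 65), (-170, 65), (-160, 65), (-150, 65), (-140, 64), (-130, 64), (-120, 66), (-110, 65), (-100, 66), (-90, 66), (-80, 59), (-70, 49), (-60, 50), (-50, 50), (-40, 52), (-30, 53), (-20, 53), (-10, 54), (0, 52), (10, 52), (20, 53), (30, 51), (40, 52), (50, 53), (60, 51), (70, 49), (80, 49), (90, 48), (100, 49), (110, 50), (120, 51), (130, 53), (140, 61), (150, 65), (160, 65), (170, 65)]
0 0
```

```bash
python3 -c "
from rig import hand_in; print(hand_in())"
```

```text
the job is handed in; nothing more can be done
None
```

The job is handed in, result not yet known: the block lies flat in the press and the row measures tight, the key is seated and released, and the cam looks to be at its stop (moment about 0.25 to 0.46 N m, drum mark roughly 55° round but partly hidden by the wing), with the arm clear.

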